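# Level the stage plate in the measuring room

## Task

The small aluminium stage plate is out of level. Turn its two foot screws from above, the blue knob for the vial with blue ends and the red knob for the vial with red ends, until each bubble lies wholly between its two black lines, then let go and leave it so.

Things in the scene. Friction and masses are not known exactly. Their poses are not given: they have to be found in the camera images.
- blue_knob (a point): Centre of the top face of the blue bar knob, on its foot screw's upright axis, about 111 mm above the bench when level (up to 7 less or more, leaning under 3 degrees), at a corner of the 200 mm square plate. Bar 46 mm long (x), 16 wide (y), 34 high, on a 16 mm stem rising 22 mm from the plate. Drag 0.12 N m, stays where left, stops 1.6 rad either side of level. Clockwise from above lifts its corner.
- red_knob (a point): The same point on the red bar knob, on the foot screw at the diagonally opposite corner, 226 mm from the blue one: same shape, sizes, axes, drag and stops. The vials between them stand 14 mm above the plate, 45 mm or more from either knob's axis.
- blue_bubble (a joint): Where the pale 20 x 13 mm bubble is in the yellow-green vial with blue ends (104 mm long): m off the middle of its two black lines (32 mm between them), 0 = centred, + away from the blue knob's side. Turning the blue knob clockwise from above lowers it by 0.020 per rad; the bubble follows and settles in about 1.5 s. Starts +0.010 to +0.022 (blue corner low).
- red_bubble (a joint): The same bubble and vial with red ends, square to the other and moved by the red knob only: m off the middle, 0 = centred, + away from the red knob's side. Turning the red knob clockwise from above lowers the value by 0.020 per rad, anticlockwise raises it. Starts at -0.022 to -0.010 (red corner high).

How it is judged:
By the outcome, as a careful person would: the job done as asked, in the order asked, and still so for the second after the job is handed in, with the robot touching nothing.
It also fails if it takes over 54 s, if anything falls off the work surface, if the arm or the gripper's body presses on something with over 40 N, if the wrist force passes 120 N, or if a joint passes its speed limit or range.

## Robot

A 7-joint arm with a two-finger parallel gripper is mounted at the origin on the work surface. World frame = base frame: x ahead of the robot, y to its left, z up, the work surface at z = 0. Lengths are in m, angles in rad, forces in N, time in s.
With the tool pointing down it reaches from about 0.35 to 0.775 m from the base axis. Payload 3.1 kg.
Tool frame: the origin (TCP) lies between the finger pads; the fingertips stand 19 mm ahead of it and the grasp point (between the pads) is the TCP; z points along the fingers, y is the direction in which the jaws open and shut (so a half turn about z gives the same grasp; the last joint's range is limited). The gripper opens to 85 mm and grips with 20 to 120 N. Pads are 22 mm wide; open, the fingers measure 114 mm over their backs; the gripper's body (76 mm by 85 mm) begins 54 mm behind the grasp point. The pads swing forward as they close: fully open they stand 13 mm farther back than shut.
Start: joints at [1.181, 0.311, 0.014, 1.512, -0.004, 1.319, -0.027], TCP at [0.187, -0.517, 0.25] pointing down, gripper open.
Joint ranges: [-2.7, 2.7], [-0.3, 1.91], [-1.27, 1.3], [0.12, 2.57], [-1.44, 4.58], [0.2, 2.03], [-3.05, 3.05]. Speed limits (rad/s): [2.79, 2.79, 3.14, 3.14, 3.14, 3.14, 3.14].

## Interface

Orientations are given as a unit quaternion [w, x, y, z].
In Python, from station import arm, viewer, workorder, finder gives the robot as it stands.
- The arm moves only by the tool step_arm, never from a script. Its arguments are lists of equal length, an entry for each row: "jaw": the opening, from 0 (shut) to 1 (fully open); "delta_pos": the shift along the tool's x, y, z in mm, a list of three; "rot": the turn, a rotation vector about the tool's x, y, z in rad, a list of three. A call has 1 to 12 rows; each row shifts and turns the pose as measured when the row begins, along the tool's axes as they then stand; what a row does not reach is not made up. A row lasts 1/8 s, in which the tool goes at most 62.5 mm and 10.7 degrees, less where a joint would pass 70% of its speed; a pose out of reach is approached as far as the arm can. A call is refused whole if a number of a shift passes 62.5 or a number of a turn 0.188, either way. A call with a gripper value outside its range is refused whole. The fingers move at their own pace and stop on an object; "newtons" is the grip in N (left out, the last holds). Time passes only in rows, so rows that do not move let the fingers close. It gives the time, the measured TCP pose, the force and the opening at its end, in the units of the state.
- arm.read_state(): the state, without advancing time (a new reading comes with each control period).
- viewer.get_image(name): name is "side" or "top" or "wrist"; returns the picture (384x512x3 uint8, red, green, blue); there is no depth.
- viewer.camera_params(name): a dict with "mtx" (3x3 intrinsics, pixels), "eye" and "attitude" of the camera in the world. Camera axes: x right, y up, looking along -z (the intrinsics and any distortion apply to the point x, -y, -z); pixel columns grow to the right and rows downward; lengths in m; the calibration is good to about 2 mm. The wrist camera is an equidistant fisheye: a pixel r from the principal point sees the ray r / f radians off the axis. A picture is of the moment at which its call begins: read the wrist's pose just before it. camera_params takes no time and is no camera call; for the wrist camera it gives the pose at the moment of the call.
- workorder.sign_off(): hands the job in, once; it reports no verdict.
Trained networks look in the newest picture that a camera, given by its name, has taken for a name from the list of things; names that differ only in an ending like _2 or _b are one class to them, and where a whole thing is asked for, a point or a joint stands for the part that bears it (a point fixed in the world has none). Each returns a list of dicts, best first, with "conf" (0 to 1); they miss things now and then, are a little off and sometimes report something else, mostly with a low value. They report only what shows in the picture. A call takes as long as a camera call.
- finder.look_for(camera, label): "rect" ([left, top, right, bottom] in pixels, round what is visible of it).
The state is a dict: "time": time; "joint_pos": joint angles; "qd": joint speeds; "effort": joint torques, N m; "tool_pos": TCP position; "tcp_rot": TCP orientation; "ft_force": force on the tool from outside, world axes, zero at the start; "torque": the same for the moment, N m; "gripper_width": opening from 0.0 (shut) to 1.0 (fully open).
Only numpy, scipy, OpenCV 4.12 (cv2) and the standard library are available. Lean on these libraries where they do the work, as an engineer would, in place of code of your own. Each camera call takes 0.05 s, during which the arm holds its last target. There are 200 camera calls.

## Working session

There is one attempt and no reset: what is moved stays moved. The work goes in short steps, Python scripts to look and compute and a tool call to move; the robot and the scene stay as the last step left them, time stands still between calls to the robot, and variables do not carry over. Pictures are saved under pics/ and viewed, about 8 in all and at most 12, crops included, and the job is handed in when it is done.

Besides the shell and the picture viewer there is one more tool, called after "Call:" by a JSON object that holds its "op" and its "data". step_arm: Moves the arm, as the interface text tells. Its arguments: {"type":"object","properties":{"jaw":{"type":"array","items":{"type":"number"}},"delta_pos":{"type":"array","items":{"type":"array","items":{"type":"number"}}},"rot":{"type":"array","items":{"type":"array","items":{"type":"number"}}},"newtons":{"type":"number"}},"required":["jaw","delta_pos","rot"]}

```bash
mkdir -p pics; cat > h.py <<'E'
import numpy as np, cv2
from station import arm, viewer, workorder, finder
from scipy.spatial.transform import Rotation as R
def rot(a):
    a=np.array(a,float)
    return a if a.shape==(3,3) else R.from_quat(a[[1,2,3,0]]).as_matrix()
def ray(cam,u,v):
    p=viewer.camera_params(cam);K=np.array(p['mtx'])
    x=(u-K[0,2])/K[0,0];y=(v-K[1,2])/K[1,1]
    if cam=='wrist':
        r=np.hypot(x,y);s=np.sin(r)/max(r,1e-9);d=np.array([x*s,-y*s,-np.cos(r)])
    else:d=np.array([x,-y,-1.])
    return np.array(p['eye']),rot(p['attitude'])@d
def at_z(cam,u,v,z):
    e,d=ray(cam,u,v);return e+d*(z-e[2])/d[2]
E
python3 - <<'E'
from h import *
s=arm.read_state();print(s)
for c in ['top','side']:
    im=viewer.get_image(c);cv2.imwrite(f'pics/{c}0.png',im[:,:,::-1])
    print(c,viewer.camera_params(c))
    for l in ['blue_knob','red_knob','blue_bubble','red_bubble']:
        r=finder.look_for(c,l)[:2];print(l,r)
        if r and c=='top' :
            b=r[0]['rect'];print(at_z(c,(b[0]+b[2])/2,(b[1]+b[3])/2,.111))
E
```

```text
{'time': 0.0, 'joint_pos': array([ 1.1812945 ,  0.3117495 ,  0.01400703,  1.51309252, -0.0044018 ,
        1.31915835, -0.02717586]), 'qd': array([-2.04474147e-04,  1.61205718e-03, -2.17563803e-04,  6.79009924e-06,
        1.23701257e-03,  6.77406208e-04, -7.02802215e-04]), 'effort': array([ 2.30913847e-04, -3.79919314e+01,  1.45896091e-01, -2.30596197e+01,
        1.21013814e-02,  1.35267005e-02,  1.07187168e-05]), 'tool_pos': array([ 0.18722943, -0.51642059,  0.24919363]), 'tcp_rot': array([-1.16083328e-03,  9.84909168e-01,  1.73067961e-01, -2.54839605e-04]), 'ft_force': array([-0.1071203 ,  0.12361438,  0.34385295]), 'torque': array([ 2.26233737e-02, -3.77309364e-05, -6.17707444e-02]), 'gripper_width': 1.0023956142526667}
top {'mtx': array([[363.37992281,   0.        , 253.5720417 ],
       [  0.        , 363.37992281, 195.71337156],
       [  0.        ,   0.        ,   1.        ]]), 'eye': array([0.52293007, 0.00699875, 0.76896889]), 'attitude': array([ 0.7064121 ,  0.04688962, -0.01467276, -0.70609349])}
blue_knob []
red_knob [{'rect': [233.4, 137.7, 252.3, 161.1], 'conf': 0.74}]
[0.66610293 0.05708326 0.111     ]
blue_bubble [{'rect': [199.5, 196.5, 208.8, 205.5], 'conf': 0.63}]
[0.57085171 0.12753852 0.111     ]
red_bubble [{'rect': [246.8, 189.5, 252.2, 200.1], 'conf': 0.58}, {'rect': [176.4, 253.2, 206.6, 270.2], 'conf': 0.51}]
[0.58209682 0.04452504 0.111     ]
side {'mtx': array([[448.33995501,   0.        , 256.86579885],
       [  0.        , 448.33995501, 183.58211158],
       [  0.        ,   0.        ,   1.        ]]), 'eye': array([0.18853012, 0.54993917, 0.48706135]), 'attitude': array([-0.27212544, -0.15246061,  0.48056562,  0.81960978])}
blue_knob [{'rect': [249.2, 248.4, 278.2, 290.0], 'conf': 0.79}]
red_knob [{'rect': [199.1, 170.7, 210.6, 205.4], 'conf': 0.68}]
blue_bubble [{'rect': [207.6, 234.6, 215.3, 241.7], 'conf': 0.62}]
red_bubble [{'rect': [238.9, 202.5, 248.1, 211.4], 'conf': 0.5}]
```

```bash
python3 - <<'E'
import cv2,numpy as np
a=cv2.imread('pics/top0.png')[110:300,140:300];b=cv2.imread('pics/side0.png')[150:310,160:310]
a=cv2.resize(a,None,fx=2.5,fy=2.5,interpolation=2);b=cv2.resize(b,(375,475*0+400),interpolation=2)
c=np.zeros((480,780,3),np.uint8);c[:a.shape[0],:a.shape[1]]=a;c[:400,402:777]=b
cv2.imwrite('pics/v1.png',c)
E
```

```text
(no output)
```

View pics/v1.png

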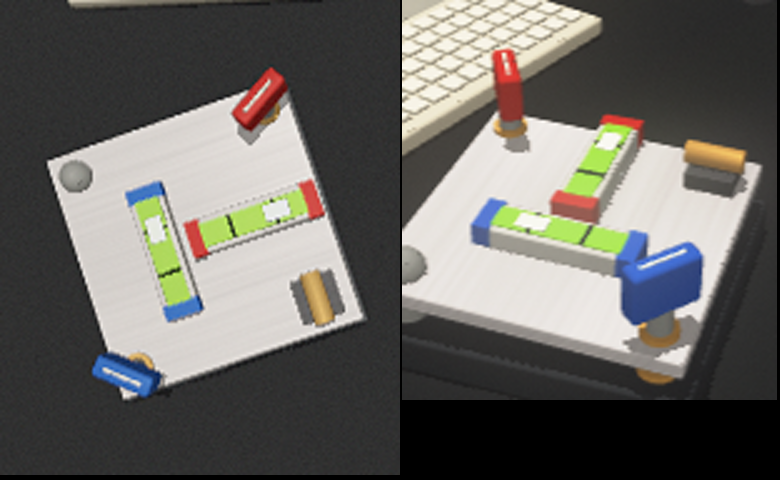

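The top view shows the blue knob at about pixel (191,260) and the red at (244,149). Both bubbles lie at the far end, about 18 mm off centre, blue + and red −. Next I compute world positions and bar angles.

```bash
python3 - <<'E'
from h import *
f=lambda x,y,z:at_z('top',140+x/2.5,110+y/2.5,z)
for n,a,b,z in [('b',(111,364),(143,383),.105),('r',(245,114),(274,83),.117)]:
    A,B=f(*a,z),f(*b,z);d=B-A;print(n,(A+B)/2,np.degrees(np.arctan2(d[1],d[0])),np.linalg.norm(d))
im=cv2.imread('pics/top0.png');hsv=cv2.cvtColor(im,cv2.COLOR_BGR2HSV)
s=arm.read_state();M=rot(s['tcp_rot']);print('tool x',M[:,0],'y',M[:,1])
p=viewer.camera_params('wrist');print(M.T@(p['eye']-s['tool_pos']), M.T@rot(p['attitude']))
print(M.T@(np.array([.475,.12,.2])-s['tool_pos']))
E
```

```text
b [0.46461434 0.15163387 0.105     ] -119.6656208615574 0.027363193248473718
r [0.66479319 0.05488001 0.117     ] -42.77632115693091 0.031089734606677126
tool x [ 9.40101199e-01  3.40895489e-01 -2.41254595e-05] y [ 3.40895488e-01 -9.40101200e-01 -2.61115187e-05]
[ 0.06658471  0.00015248 -0.12287925] [[-4.35960549e-04  9.63997955e-01  2.65909294e-01]
 [ 9.99999865e-01  4.95882587e-04 -1.58209251e-04]
 [-2.84373183e-04  2.65909189e-01 -9.63998041e-01]]
[ 0.48745872 -0.50088678  0.05027429]
```

Call:
{"op": "step_arm", "data": {"jaw": [1,1,1,1,1,1,1,1,1,1,1,1], "delta_pos": [[40.7,-44.5,3],[40.7,-44.5,3],[40.7,-44.5,3],[40.7,-44.5,3],[40.7,-44.5,3],[40.7,-44.5,3],[40.7,-44.5,3],[40.7,-44.5,3],[40.7,-44.5,3],[40.7,-44.5,3],[40.7,-44.5,3],[40.7,-44.5,3]], "rot": [[0,0,0],[0,0,0],[0,0,0],[0,0,0],[0,0,0],[0,0,0],[0,0,0],[0,0,0],[0,0,0],[0,0,0],[0,0,0],[0,0,0]]}}

```text
time: 2.0
tool_pos: [0.4775, 0.1625, 0.2139]
tcp_rot: [0.007, 0.986, 0.165, 0.006]
ft_force: [1.4, -0.9, -0.3]
gripper_width: 1.002
```

Call:
{"op": "step_arm", "data": {"jaw": [0.6,0.6,0.6,0.6], "delta_pos": [[0,0,0],[0,0,0],[0,0,0],[0,0,0]], "rot": [[0,0,-0.176],[0,0,-0.176],[0,0,-0.176],[0,0,-0.176]]}}

```text
time: 2.5
tool_pos: [0.4773, 0.1715, 0.2137]
tcp_rot: [0.006, 0.861, 0.509, 0.005]
ft_force: [0.2, -0.6, -0.6]
gripper_width: 0.599
```

```bash
cat >> h.py <<'E'
def knob(lab,z,tag):
    s=arm.read_state();M=rot(s['tcp_rot']);im=viewer.get_image('wrist')
    cv2.imwrite(f'pics/{tag}.png',im[:,:,::-1])
    r=finder.look_for('wrist',lab)[:2];print(r)
    print('t',s['time'],'tcp',s['tool_pos'],'xaz',np.degrees(np.arctan2(M[1,0],M[0,0])),'q',s['joint_pos'],'F',s['ft_force'],s['gripper_width'])
    return s,M,im,r
E
python3 - <<'E'
from h import *
s,M,im,r=knob('blue_knob',.105,'w1')
if r:
    b=r[0]['rect'];p=at_z('wrist',(b[0]+b[2])/2,(b[1]+b[3])/2,.095);print(p,M.T@(p-s['tool_pos']))
E
```

```text
[{'rect': [237.5, 188.8, 265.8, 248.9], 'conf': 0.93}]
t 2.5 tcp [0.47732695 0.17145154 0.21368255] xaz 61.196412066286015 q [ 0.27365261  0.34902719 -0.8448621   1.67288598  0.28654257  1.23545642
 -1.13719257] F [ 0.20723508 -0.55933399 -0.56336545] 0.5989818432360794
[0.46266265 0.15547191 0.095     ] [-0.02130215 -0.00687201  0.1185535 ]
```

View pics/w1.png

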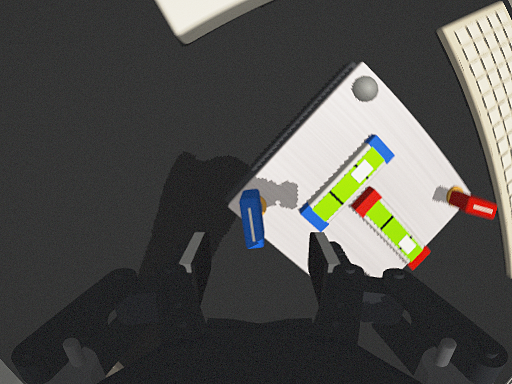

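The wrist view shows the blue bar's stripe from about (249,208) to (255,241), slightly turned relative to the tool. I refine from these ends.

```bash
python3 - <<'E'
from h import *
im=cv2.imread('pics/w1.png');s=arm.read_state();M=rot(s['tcp_rot'])
c=im[180:260,230:275].astype(int)
w=np.argwhere((c.min(2)>130)&(np.ptp(c,axis=2)<50));w=w[w[:,1]<33]+[180,230]
m=w.mean(0);d=w-m;u=np.linalg.svd(d,full_matrices=False)[2][0];t=d@u
a,b=m+u*t.min(),m+u*t.max();print(a,b)
A,B=[at_z('wrist',q[1],q[0],.105) for q in (a,b)];D=B-A;C=(A+B)/2
print(C,np.linalg.norm(D),np.degrees(np.arctan2(D[1],D[0])),'tool',M.T@(C-s['tool_pos']),M.T@D,'tilt',M[:,2])
E
```

```text
[177.81119771 254.37111335] [235.63360544 237.7812983 ]
[0.46517667 0.16939939 0.105     ] 0.05173350861650464 -135.19156000201266 tool [-0.00786911 -0.01118626  0.10845881] [-0.0497243  -0.01427419 -0.00031283] tilt [ 0.01337244 -0.00488174 -0.99989867]
```

```bash
python3 - <<'E'
from h import *
im=cv2.imread('pics/w1.png');s=arm.read_state();M=rot(s['tcp_rot'])
cv2.imwrite('pics/c1.png',cv2.resize(im[170:260,220:310],None,fx=6,fy=6,interpolation=2))
for a,b in [((249,208),(255,241))]:
    A,B=[at_z('wrist',*q,.105) for q in (a,b)];D=B-A;C=(A+B)/2
    print(C,np.linalg.norm(D),np.degrees(np.arctan2(D[1],D[0])),'tool',M.T@(C-s['tool_pos']),M.T@D)
E
```

```text
[0.46219192 0.153772   0.105     ] 0.029930467681789707 -110.01532679323883 tool [-0.0229692  -0.00617529  0.10849519] [-2.95490343e-02  4.76313608e-03  2.95654047e-07]
```

View pics/c1.png

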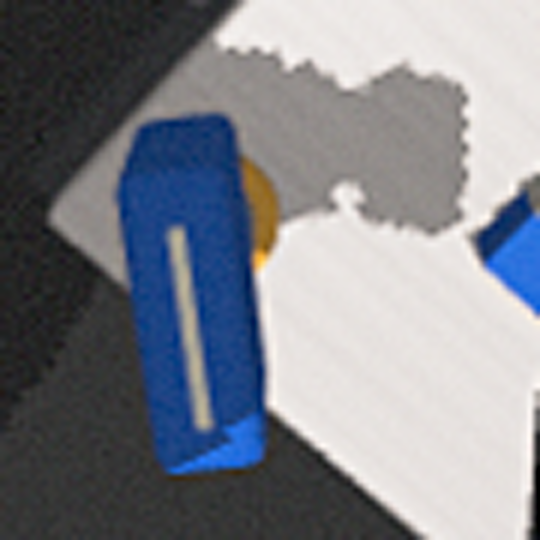

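Call:
{"op": "step_arm", "data": {"jaw": [0.6,0.6,0.6,0.6,0.6], "delta_pos": [[-23,-6,30],[0,0,10],[0,0,10],[0,0,0],[0,0,0]], "rot": [[0,0,-0.12],[0,0,0],[0,0,0],[0,0,0],[0,0,0]]}}

```text
time: 3.22
tool_pos: [0.4645, 0.1557, 0.1643]
tcp_rot: [0.006, 0.833, 0.553, 0.008]
ft_force: [-0.2, -0.1, -0.4]
gripper_width: 0.605
```

```bash
python3 - <<'E'
from h import *
s,M,im,r=knob('blue_knob',.105,'w2')
cv2.imwrite('pics/c2.png',cv2.resize(im[150:350,160:360,::-1],None,fx=3,fy=3,interpolation=2))
if r:
    b=r[0]['rect'];p=at_z('wrist',(b[0]+b[2])/2,(b[1]+b[3])/2,.095);print(p,M.T@(p-s['tool_pos']))
C=np.array([.4625,.1535,.092]);print(M.T@(C-s['tool_pos']))
E
```

```text
[{'rect': [243.7, 179.7, 272.4, 254.8], 'conf': 0.85}, {'rect': [419.5, 255.3, 435.1, 271.7], 'conf': 0.63}]
t 3.225 tcp [0.46447013 0.15567293 0.16428741] xaz 67.16702212424065 q [ 0.31616459  0.3615246  -0.85397686  1.79545897  0.31520522  1.10609443
 -1.04361715] F [-0.21413172 -0.07014894 -0.41895943] 0.6052434312905847
[0.46381369 0.15375294 0.095     ] [-0.00244805 -0.00115823  0.06926419]
[-0.00320929 -0.00232677  0.07223821]
```

View pics/c2.png

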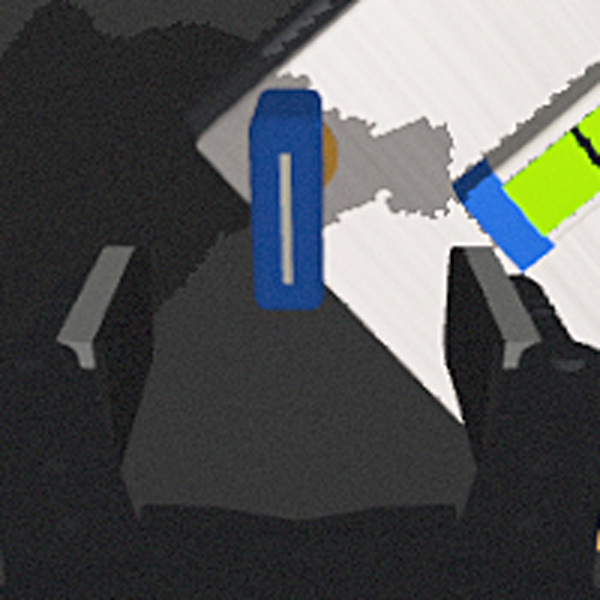

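The wrist view shows the blue bar centred between the fingers and parallel to the pads (stripe at about (255,223)). I descend and grip.

Call:
{"op": "step_arm", "data": {"jaw": [0.5,0.5,0.5,0.5,0.0,0.0,0.0,0.0], "delta_pos": [[-3,-1.5,30],[0,0,30],[0,0,10],[0,0,2],[0,0,0],[0,0,0],[0,0,0],[0,0,0]], "rot": [[0,0,0],[0,0,0],[0,0,0],[0,0,0],[0,0,0],[0,0,0],[0,0,0],[0,0,0]], "newtons": 40}}

```text
time: 4.32
tool_pos: [0.4639, 0.1565, 0.095]
tcp_rot: [0.007, 0.832, 0.554, 0.01]
ft_force: [0.1, 0.7, -6.5]
gripper_width: 0.184
```

Call:
{"op": "step_arm", "data": {"jaw": [0,0,0,0,0,0], "delta_pos": [[0,0,-0.8],[0,0,-0.8],[0,0,-0.8],[0,0,-0.8],[0,0,0],[0,0,0]], "rot": [[0,0,0.17],[0,0,0.17],[0,0,0.17],[0,0,0.17],[0,0,0],[0,0,0]]}}

```text
time: 5.08
tool_pos: [0.4659, 0.1559, 0.0987]
tcp_rot: [0.003, 0.971, 0.237, 0.014]
ft_force: [0.4, 2.1, -3.4]
gripper_width: 0.179
```

```bash
cat >> h.py <<'E'
def vial(cam,im,tag,z=.066):
    # rectified view of both vials in world metres at height z: plate area
    p=viewer.camera_params(cam);K=np.array(p['mtx']);Rm=rot(p['attitude'])
    xs=np.arange(.40,.70,.0005);ys=np.arange(.20,0.0,-.0005)
    Y,X=np.meshgrid(ys,xs[::-1],indexing='xy')
    P=np.stack([X,Y,np.full_like(X,z)],-1)-p['eye'];c=P@Rm
    x,y=c[...,0]/-c[...,2],-c[...,1]/-c[...,2]
    if cam=='wrist':
        r=np.hypot(x,y);k=np.arctan(r)/np.maximum(r,1e-9);x,y=x*k,y*k
    o=cv2.remap(im,(K[0,0]*x+K[0,2]).astype(np.float32),(K[1,1]*y+K[1,2]).astype(np.float32),cv2.INTER_CUBIC)
    cv2.imwrite(f'pics/{tag}.png',o[:,:,::-1]);return o
E
python3 - <<'E'
from h import *
s=arm.read_state();M=rot(s['tcp_rot']);print(s['time'],s['tool_pos'],np.degrees(np.arctan2(M[1,0],M[0,0])),s['ft_force'],s['torque'],s['gripper_width'],s['joint_pos'])
t=vial('top',viewer.get_image('top'),'r1t');w=vial('wrist',viewer.get_image('wrist'),'r1w')
cv2.imwrite('pics/r1.png',cv2.resize(np.hstack([t,w])[100:520,:,::-1],(800,420)))
E
```

```text
5.075 [0.46589881 0.15592422 0.09868034] 27.44620130247693 [ 0.43752321  2.06309224 -3.42399881] [-0.41980867  0.08370179 -0.01965129] 0.17914778022781427 [ 0.15048406  0.39723182 -0.64564956  1.88292184  0.3098833   0.93311548
 -1.73082788]
```

View pics/r1.png

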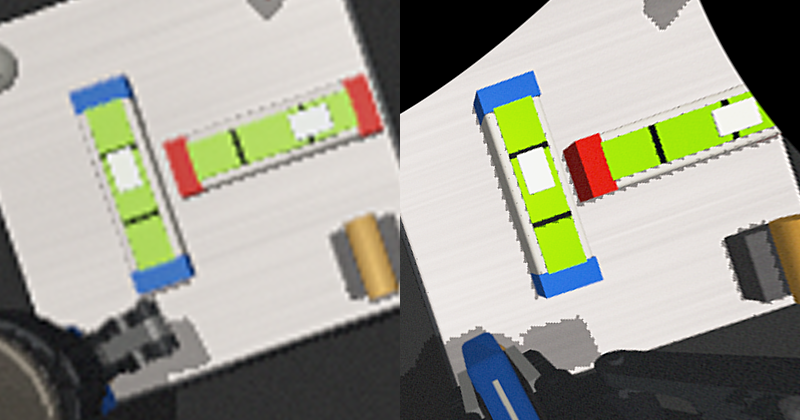

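The rectified view shows the blue bubble now about 6 mm off centre (far side) and still settling. I turn 0.2 rad more and let it settle.

Call:
{"op": "step_arm", "data": {"jaw": [0,0,0,0,0,0,0,0,0,0,0,0], "delta_pos": [[0,0,-0.8],[0,0,0],[0,0,0],[0,0,0],[0,0,0],[0,0,0],[0,0,0],[0,0,0],[0,0,0],[0,0,0],[0,0,0],[0,0,0]], "rot": [[0,0,0.18],[0,0,0.02],[0,0,0],[0,0,0],[0,0,0],[0,0,0],[0,0,0],[0,0,0],[0,0,0],[0,0,0],[0,0,0],[0,0,0]]}}

```text
time: 6.68
tool_pos: [0.4663, 0.1556, 0.0997]
tcp_rot: [0.002, 0.99, 0.141, 0.014]
ft_force: [0.5, 1.4, -3.4]
gripper_width: 0.186
```

```bash
python3 - <<'E'
from h import *
s=arm.read_state();M=rot(s['tcp_rot']);print(s['time'],s['tool_pos'],np.degrees(np.arctan2(M[1,0],M[0,0])),s['ft_force'],s['torque'],s['gripper_width'],s['joint_pos'])
t=vial('top',viewer.get_image('top'),'r2t');w=vial('wrist',viewer.get_image('wrist'),'r2w')
cv2.imwrite('pics/r2.png',cv2.resize(np.hstack([t,w])[100:520,:,::-1],(800,420)))
E
```

```text
6.675 [0.46630849 0.15560383 0.09970995] 16.190941748173007 [ 0.5208977   1.44080097 -3.44845436] [-0.59830504  0.13932003 -0.12110282] 0.18633931807375217 [ 0.11871821  0.38650529 -0.60249076  1.88227317  0.28561136  0.92995099
 -1.90495682]
```

View pics/r2.png

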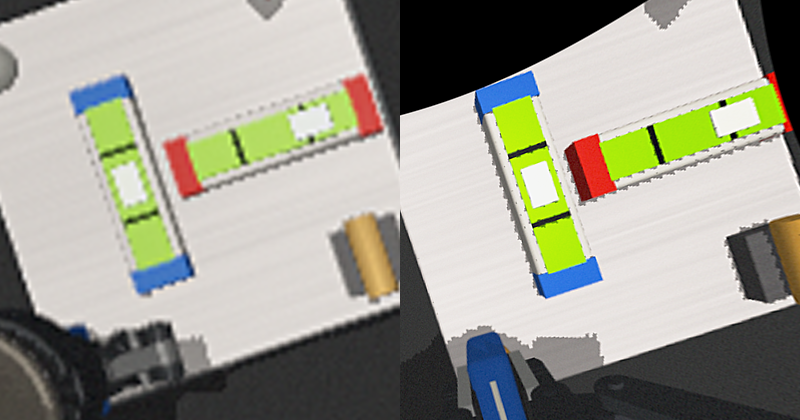

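Blue bubble is centred at (540,185) between lines at (527,150) and (552,218). I release, rise, move to red and turn the tool 2.1 rad the other way to stay within joint 7's range.

Call:
{"op": "step_arm", "data": {"jaw": [0.5,0.5,0.5,0.5,0.5,0.5,0.5,0.5,0.5,0.5,0.5], "delta_pos": [[0,0,0],[0,0,0],[0,0,0],[0,0,-30],[0,0,-45],[0,0,-30],[41,38,0],[41,38,0],[41,38,0],[41,38,0],[0,0,0]], "rot": [[0,0,0],[0,0,0],[0,0,0],[0,0,0],[0,0,0],[0,0,0],[0,0,0],[0,0,0],[0,0,0],[0,0,0],[0,0,0]]}}

```text
time: 8.15
tool_pos: [0.6711, 0.0543, 0.2178]
tcp_rot: [0.002, 0.99, 0.141, 0.019]
ft_force: [-0.6, 0.7, 0.1]
gripper_width: 0.506
```

Call:
{"op": "step_arm", "data": {"jaw": [0.6,0.6,0.6,0.6,0.6,0.6,0.6,0.6,0.6,0.6,0.6,0.6], "delta_pos": [[0,0,0],[0,0,0],[0,0,0],[0,0,0],[0,0,0],[0,0,0],[0,0,0],[0,0,0],[0,0,0],[0,0,0],[0,0,0],[0,0,0]], "rot": [[0,0,-0.18],[0,0,-0.18],[0,0,-0.18],[0,0,-0.18],[0,0,-0.18],[0,0,-0.18],[0,0,-0.18],[0,0,-0.18],[0,0,-0.18],[0,0,-0.18],[0,0,-0.18],[0,0,-0.18]]}}

```text
time: 9.65
tool_pos: [0.6637, 0.0632, 0.2204]
tcp_rot: [0.016, 0.302, 0.953, 0.008]
ft_force: [0.5, 0.2, 0.2]
gripper_width: 0.6
```

```bash
python3 - <<'E'
from h import *
s,M,im,r=knob('red_knob',.117,'w3')
print('tilt',M[:,2])
if r:
    b=r[0]['rect'];p=at_z('wrist',(b[0]+b[2])/2,(b[1]+b[3])/2,.107);print(p,M.T@(p-s['tool_pos']))
    u,v=int((b[0]+b[2])/2)-60,int((b[1]+b[3])/2)-60;u,v=max(u,0),max(v,0);print('crop',u,v)
    c=cv2.resize(im[v:v+120,u:u+120,::-1],(400,400),interpolation=2)
    cv2.imwrite('pics/c3.png',np.hstack([c,cv2.resize(im[:,:,::-1],(400,300))[:400] if 0 else np.vstack([cv2.resize(im[:,:,::-1],(400,300)),np.zeros((100,400,3),np.uint8)])]))
E
```

```text
[{'rect': [238.6, 170.7, 262.6, 232.4], 'conf': 0.96}]
t 9.65 tcp [0.66372539 0.06318008 0.22040227] xaz 144.80466064764207 q [ 0.4066079   0.73832342 -1.00514505  1.21180875  0.61967338  1.45951768
  0.44675877] F [0.53060245 0.19178268 0.23652268] 0.6002084858970705
tilt [ 0.0354922   0.00474021 -0.99935871]
[0.66582562 0.05571191 0.107     ] [-0.00303844 -0.00765297  0.11336869]
crop 190 141
```

View pics/c3.png

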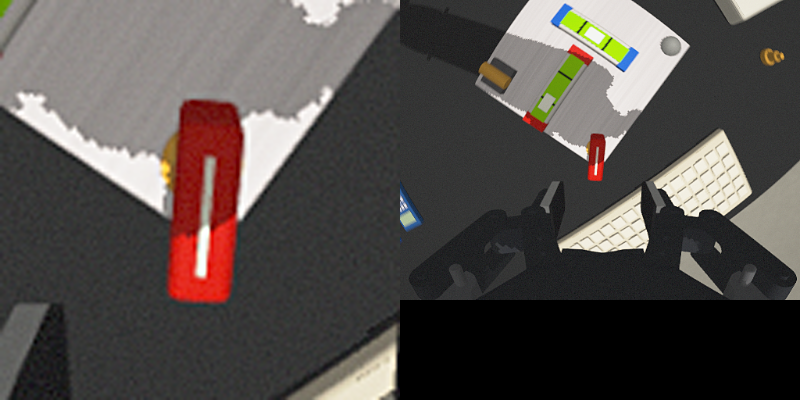

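The wrist view shows the red stripe from (253,188) to (250,224), with the blue bubble still centred after release.

```bash
python3 - <<'E'
from h import *
s=arm.read_state();M=rot(s['tcp_rot'])
A,B=[at_z('wrist',*q,.117) for q in ((253,188.1),(250.3,224.1))];D=B-A;C=(A+B)/2
print(C,np.linalg.norm(D),np.degrees(np.arctan2(D[1],D[0])),M.T@D)
C[2]-=.013;print('tool',M.T@(C-s['tool_pos']),'level rot',M.T@np.cross(M[:,2],[0,0,-1]))
E
```

```text
[0.66702118 0.05587927 0.117     ] 0.030487016855196343 -40.04436312406171 [-0.03038352 -0.00240724  0.00071078]
tool [-0.0040257  -0.00699711  0.11619835] level rot [0.02487293 0.0253496  0.        ]
```

Call:
{"op": "step_arm", "data": {"jaw": [0.5,0.5,0.5,0.5,0.5], "delta_pos": [[-2,-7,20],[0,0,20],[0,0,10],[0,0,0],[0,0,0]], "rot": [[0.025,0.025,0.08],[0,0,0],[0,0,0],[0,0,0],[0,0,0]]}}

```text
time: 10.38
tool_pos: [0.6614, 0.0582, 0.1713]
tcp_rot: [0.001, 0.349, 0.937, 0.001]
ft_force: [-0.0, -0.9, -0.5]
gripper_width: 0.5
```

```bash
python3 - <<'E'
from h import *
s,M,im,r=knob('red_knob',.117,'w4')
b=r[0]['rect'];p=at_z('wrist',(b[0]+b[2])/2,(b[1]+b[3])/2,.107);print(p,M.T@(p-s['tool_pos']))
C=np.array([.667,.0558,.104]);print('tool',M.T@(C-s['tool_pos']),M[:,2])
cv2.imwrite('pics/c4.png',cv2.resize(im[130:290,160:360,::-1],None,fx=3,fy=3,interpolation=2))
E
```

```text
[{'rect': [246.5, 186.4, 273.7, 262.5], 'conf': 0.91}]
t 10.375 tcp [0.66142904 0.05823138 0.17132449] xaz 139.16660737701366 q [ 0.39940673  0.77959644 -0.96316158  1.25743235  0.62485383  1.40497271
  0.34417677] F [-0.04637912 -0.85491796 -0.53718446] 0.500042816801084
[0.66533268 0.05507933 0.107     ] [-4.95695563e-03  1.59462393e-05  6.43291752e-02]
tool [-0.00574457  0.00164433  0.06733373] [ 0.00221844  0.00119765 -0.99999682]
```

View pics/c4.png

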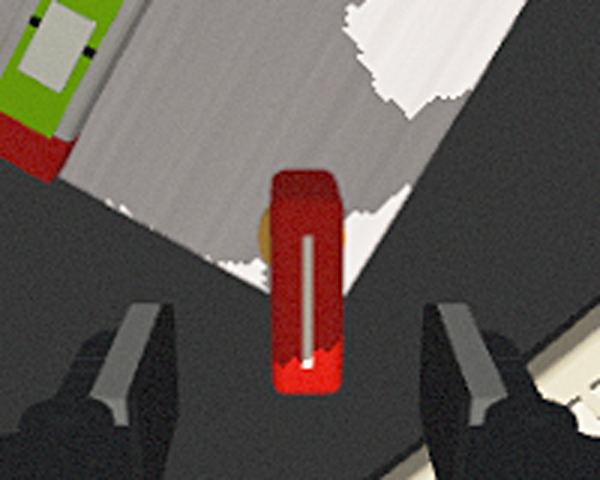

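Red bar is centred and parallel between the fingers (stripe at about (262,230)). I descend, grip and turn anticlockwise.

Call:
{"op": "step_arm", "data": {"jaw": [0.5,0.5,0.5,0.5,0.0,0.0,0.0,0.0], "delta_pos": [[-5,0.5,30],[0,0,28],[0,0,7],[0,0,2],[0,0,0],[0,0,0],[0,0,0],[0,0,0]], "rot": [[0,0,0],[0,0,0],[0,0,0],[0,0,0],[0,0,0],[0,0,0],[0,0,0],[0,0,0]], "newtons": 40}}

```text
time: 11.48
tool_pos: [0.6679, 0.0551, 0.1089]
tcp_rot: [0.004, 0.35, 0.937, 0.001]
ft_force: [0.5, 0.2, -2.3]
gripper_width: 0.18
```

Call:
{"op": "step_arm", "data": {"jaw": [0,0,0,0,0,0,0,0,0,0,0,0], "delta_pos": [[0,0,0.8],[0,0,0.8],[0,0,0.8],[0,0,0.8],[0,0,0],[0,0,0],[0,0,0],[0,0,0],[0,0,0],[0,0,0],[0,0,0],[0,0,0]], "rot": [[0,0,-0.17],[0,0,-0.17],[0,0,-0.17],[0,0,-0.17],[0,0,0],[0,0,0],[0,0,0],[0,0,0],[0,0,0],[0,0,0],[0,0,0],[0,0,0]]}}

```text
time: 12.98
tool_pos: [0.6687, 0.0543, 0.105]
tcp_rot: [0.005, 0.011, 1.0, -0.001]
ft_force: [0.1, -0.1, -1.9]
gripper_width: 0.178
```

```bash
cat > m.py <<'E'
from h import *
import sys
s=arm.read_state();M=rot(s['tcp_rot']);print(s['time'],s['tool_pos'],np.degrees(np.arctan2(M[1,0],M[0,0])),s['ft_force'],s['torque'],s['gripper_width'],s['joint_pos'])
n=sys.argv[1]
t=vial('top',viewer.get_image('top'),n+'t');w=vial('wrist',viewer.get_image('wrist'),n+'w')
cv2.imwrite(f'pics/{n}.png',cv2.resize(np.hstack([t,w])[100:520,:,::-1],(800,420)))
E
python3 m.py r3
```

```text
12.975 [0.66869595 0.05426537 0.10503157] 178.7136366030142 [ 0.1004956  -0.11256354 -1.91548844] [-0.28211213  0.39288386  0.21542454] 0.17771661696507995 [ 0.44737683  0.9008373  -1.05967015  1.32175846  0.78301687  1.34335818
  0.94661031]
```

View pics/r3.png

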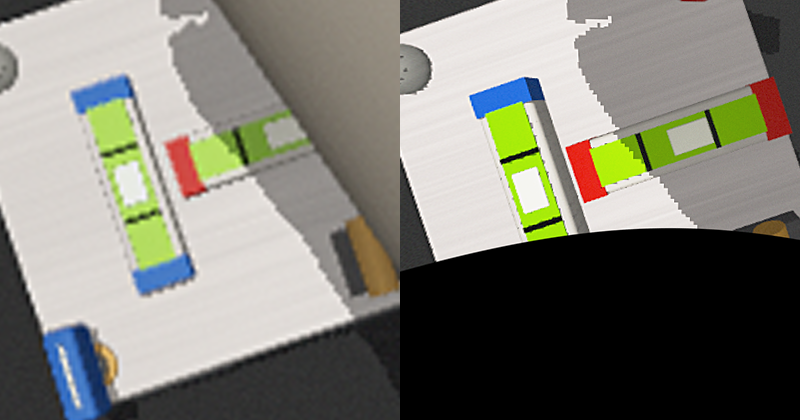

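Red bubble (691,137) lies about 5.5 mm to the red side of the lines' middle (678,140). Another 0.27 rad anticlockwise.

Call:
{"op": "step_arm", "data": {"jaw": [0,0,0,0,0,0,0,0,0,0,0,0], "delta_pos": [[0,0,0.7],[0,0,0.7],[0,0,0],[0,0,0],[0,0,0],[0,0,0],[0,0,0],[0,0,0],[0,0,0],[0,0,0],[0,0,0],[0,0,0]], "rot": [[0,0,-0.135],[0,0,-0.135],[0,0,0],[0,0,0],[0,0,0],[0,0,0],[0,0,0],[0,0,0],[0,0,0],[0,0,0],[0,0,0],[0,0,0]]}}

```text
time: 14.58
tool_pos: [0.6688, 0.0541, 0.1035]
tcp_rot: [0.004, -0.123, 0.992, -0.001]
ft_force: [-0.3, -1.6, -1.7]
gripper_width: 0.181
```

```bash
python3 m.py r4
```

```text
14.575 [0.66882231 0.05407405 0.10346144] -165.8495528919536 [-0.30103443 -1.62457148 -1.71554756] [-0.11727821  0.41338073  0.12145975] 0.18123615517453912 [ 0.46408018  0.92714569 -1.10754792  1.32183789  0.82412529  1.36364661
  1.19498838]
```

View pics/r4.png

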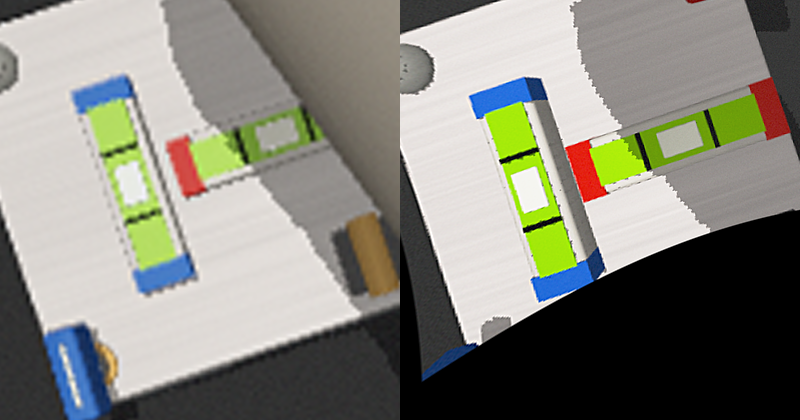

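Red bubble (681,139) is about 1 mm from the middle, and blue is still centred. I release and rise clear.

Call:
{"op": "step_arm", "data": {"jaw": [0.5,0.5,0.5,0.5,0.5,0.5,0.5,0.5,0.5,0.5,0.5,0.5], "delta_pos": [[0,0,0],[0,0,0],[0,0,0],[0,0,-30],[0,0,-40],[0,0,-40],[0,0,0],[0,0,0],[0,0,0],[0,0,0],[0,0,0],[0,0,0]], "rot": [[0,0,0],[0,0,0],[0,0,0],[0,0,0],[0,0,0],[0,0,0],[0,0,0],[0,0,0],[0,0,0],[0,0,0],[0,0,0],[0,0,0]]}}

```text
time: 16.18
tool_pos: [0.6682, 0.0552, 0.2151]
tcp_rot: [0.005, -0.123, 0.992, 0.0]
ft_force: [-0.2, 0.9, 1.1]
gripper_width: 0.499
```

```bash
python3 m.py r5
```

```text
16.175 [0.66818886 0.05517785 0.2150922 ] -165.81355398781616 [-0.23799796  0.85208969  1.06145169] [-0.00406261  0.07468144 -0.03575956] 0.49949728568386353 [ 0.44836008  0.83248388 -1.15717591  1.17423025  0.74773471  1.5463455
  1.26069005]
```

View pics/r5.png

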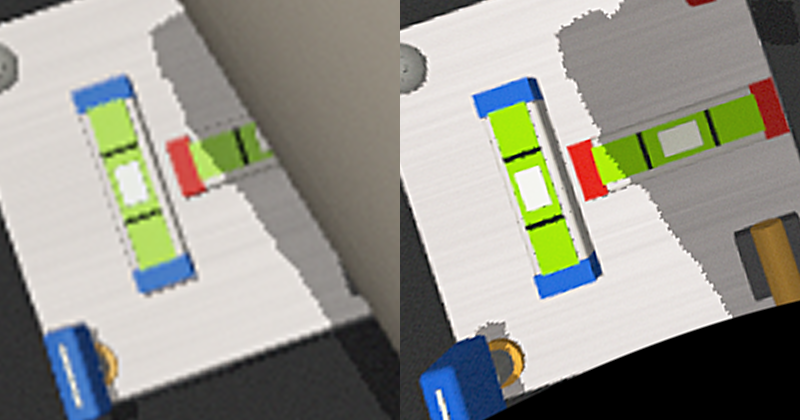

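Both bubbles sit between their lines, blue at (532,188) and red at (681,138), with the arm clear. Handing in.

```bash
python3 -c "
from station import workorder;print(workorder.sign_off())"
```

```text
the job is handed in; nothing more can be done
None
```

Both bubbles lie wholly between their black lines, and I handed the job in at about 16 s of the 54 s allowed. I turned the blue knob about 0.9 rad clockwise and then the red knob about 0.95 rad anticlockwise, letting go of each and lifting clear.

- **Last check:** with the gripper open and about 100 mm above the knobs, the wrist view showed both bubbles within about 1–2 mm of the middle. The allowance is 6 mm either side.
- **Forces:** the wrist readings I saw stayed below about 7 N.
- **Disagreements:** the first top-view estimate of the blue bar's angle was about 7° off the wrist view, so I used the wrist view. The top camera no longer saw the whole red vial at the end because the arm blocked it, so the final red reading comes from the wrist camera alone.

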